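# Restock the spring-fed tin dispenser

## Robot

A 7-joint arm with a two-finger parallel gripper is mounted at the origin on a cart in front of the work surface, level with it; the furniture and walls round the work are solid. World frame = base frame: x ahead of the robot, y to its left, z up, the work surface at z = 0. Lengths are in m, angles in rad, forces in N, time in s.
With the tool pointing down it reaches from about 0.4 to 0.9 m from the base axis. Payload 5.6 kg.
Tool frame: the origin (TCP) lies at the very end of the fingers, on their centre line; the grasp point (between the pads) lies 19 mm behind it; z points along the fingers, y is the line along which they close (so a half turn about z gives the same grasp; the last joint's range is limited). The gripper opens to 92 mm and grips with 3 to 60 N. Pads are 20 mm wide; open, the fingers measure 128 mm over their backs; the gripper's body (75 mm by 189 mm) begins 69 mm behind the grasp point.
Start: joints at [-1.255, 0.468, -0.012, 1.603, 0.006, 1.071, -0.056], TCP at [0.228, 0.609, 0.215] pointing down, gripper open.
Joint ranges: [-2.53, 2.53], [-0.31, 2.02], [-1.57, 1.55], [0.28, 2.44], [-1.29, 4.43], [0.15, 1.84], [-2.92, 2.92]. Speed limits (rad/s): [2.57, 2.57, 3.14, 3.14, 3.14, 3.14, 3.14].

## Interface

Orientations are given as a unit quaternion [w, x, y, z].
In Python, from workcell import sense, cams, close_job gives the robot as it stands.
- The arm moves only by the tool drive_tool, never from a script. Its argument "plan" is text: rows parted by semicolons, each of 7 numbers parted by spaces: the turn, a rotation vector about the tool's x, y, z in degrees, then the shift along the tool's x, y, z in m, then the closure, from 0 (fully open) to 1 (shut). A call has 1 to 20 rows; each row is the pose to reach, as a shift and turn from the pose commanded when the call began, along the tool's axes at that moment; what a row does not reach only later rows make up. A row lasts 1/10 s, in which the tool goes at most 50 mm and 8.59 degrees, less where a joint would pass 70% of its speed; a pose out of reach is approached as far as the arm can. A call with a gripper value outside its range is refused whole. The fingers move at their own pace and stop on an object; "squeeze" is the grip in N (left out, the last holds). Time passes only in rows, so rows that repeat a pose let the fingers close. It gives the time, the measured TCP pose, the force, the opening and the grip force at its end, in the units of the state.
- sense(): the state, without advancing time (a new reading comes with each control period).
- cams.camera(name): name is "side" or "top"; returns the picture (480x640x3 uint8, red, green, blue); there is no depth.
- cams.calibration(name): a dict with "camera_matrix" (3x3 intrinsics, pixels), "rvec" (rotation vector, rad) and "tvec" (3), from world to camera coordinates, as OpenCV has them. Camera axes: x right, y down, z forward; pixel columns grow to the right and rows downward; lengths in m; the calibration is good to about 2 mm. A picture is of the moment at which its call begins. calibration takes no time and is no camera call.
- close_job(): hands the job in; it is judged then, once.
The state is a dict: "time": time; "qpos": joint angles; "joint_vel": joint speeds; "tau": joint torques, N m; "tool_pos": TCP position; "tcp_rot": TCP orientation; "force": force on the tool from outside, world axes, zero at the start; "torque": the same for the moment, N m; "gripper_width": finger opening in m; "grasp_force": force on a finger pad.
Only numpy, scipy, OpenCV 4.12 (cv2) and the standard library are available. Lean on these libraries where they do the work, as an engineer would, in place of code of your own. Each camera call takes 0.05 s, during which the arm holds its last target. There are 200 camera calls.

## Task

Load the two loose red tins into the tilted spring-fed tin dispenser, one after the other, ring-pull end outwards: press each one squarely down on the pile until both brass catches snap shut over its top, but do not ram the pile hard against the bottom of its travel. Leave the green tin where it stands (it does not belong in there) and do not disturb the garlic or the artichoke.

Things in the scene. Friction and masses are not known exactly. Their poses are not given: they have to be found in the camera images.
- tin_red_1: loose round food tin, red band, bare steel ends, top in the same red with a steel rim and a ring pull; diameter 64 mm, height 32 mm, about 130 g. Origin: centre of its underside, z up its axis. Stands upright on the worktop beside two other tins. Wall cupboards overhang the back and left of the worktop (from about x = 0.6 at y = 0.3): draw back towards the robot before swinging left.
- tin_red_2: the second loose red tin, same as tin_red_1.
- tin_green: tin of the same size with a green band and top; stays where it is.
- mouth (a point): point on the axis of the dispenser's head, level with the flat undersides of the two catches. z points out along the axis, which leans towards the robot by joint head; y is level. Front catch at -x, back catch at +x. A caught tin has its underside at z = -32 mm. To be caught, a tin must be pressed in until its top is 2 mm below z = 0.
- head (a joint): lean of the dispenser's head from upright towards the robot, rad; 0.38 to 0.58 at the start, held by a stiff friction pivot that does not turn in ordinary use, 62 mm below mouth and 108 mm above the worktop, between two cheeks (out to 75 mm from the axis with their knobs) on a fixed foot 125 x 140 mm.
- platform (a joint): sinking of the spring platform, m. One red tin is seated on it from the start and stays; 0 with that tin's top 2 mm under the catches. Rests at about 0.030 with one more tin caught, 0.062 with two more; 0.0705 is its hard stop, about 8 mm beyond. Spring 5.6 N at 0, rising 0.8 N per cm.
- catch_front (a joint): travel of the near catch, m: 0 shut, to 0.010 pushed back. A sprung brass bolt, 24 mm wide, in a black housing (out to 60 mm from the axis, 22 mm above mouth); its tip is 26.5 mm from the axis, flat below, bevelled above from 3 mm above mouth to 18 mm, 10 mm further out. Snaps shut when a tin's top has passed. Passing both takes about 6 to 14 N besides the spring.
- catch_back (a joint): the same for the catch on the far side.
- garlic: loose garlic bulb, 56 mm, origin at the centre of its underside; bystander.
- artichoke_1: loose artichoke, 70 mm, origin at the centre of its underside; bystander.
- lead_in (a point): on the same axis, same directions, 42 mm out: top of a cage of 4 steel rods (7 mm thick, inner faces 33.7 mm from the axis, 35 degrees either side of x) that flare out over their last 12 mm. The cage is open at +y and -y for fingers holding a tin, down to a closed hoop 8 mm below mouth. A tin let go here slides to rest between the rods, its underside about 10 mm above mouth.
Mind the look-alikes: they are no part of the job. What is shaped like the tin_red_2 but orange is not meant.

How it is judged:
On the way:
1. one red tin is caught: under both catches, pile sunk by one tin (((z of tin_red_1 in the frame of mouth between -0.04 and -0.029 m and x of tin_red_1 in the frame of mouth between -0.006 and 0.006 m and y of tin_red_1 in the frame of mouth between -0.006 and 0.006 m and angle between the z axis of tin_red_1 and the z axis of mouth, either way round below 0.1 rad) or (z of tin_red_2 in the frame of mouth between -0.04 and -0.029 m and x of tin_red_2 in the frame of mouth between -0.006 and 0.006 m and y of tin_red_2 in the frame of mouth between -0.006 and 0.006 m and angle between the z axis of tin_red_2 and the z axis of mouth, either way round below 0.1 rad)) and value of joint platform between 0.026 and 0.04 m and value of joint each of catch_front, catch_back below 0.003 m), for 0.2 s.
At the end, for the whole second after the job is handed in: Both red tins at rest in the head, one on the other, ring-pull ends out, under both shut catches (undersides 29 mm+ below mouth, 6 mm from axis, 0.1 rad), platform at 57 to 69.5 mm; green tin (upright), garlic and artichoke within 30 mm of their start (z of tin_red_1 in the frame of mouth between -0.07 and -0.029 m and x of tin_red_1 in the frame of mouth between -0.006 and 0.006 m and y of tin_red_1 in the frame of mouth between -0.006 and 0.006 m and angle between the z axis of each of tin_red_1, tin_red_2 and the z axis of mouth, either way round below 0.1 rad and z of tin_red_2 in the frame of mouth between -0.07 and -0.029 m and x of tin_red_2 in the frame of mouth between -0.006 and 0.006 m and y of tin_red_2 in the frame of mouth between -0.006 and 0.006 m and value of joint platform between 0.057 and 0.0695 m and value of joint each of catch_front, catch_back below 0.003 m and linear speed of each of tin_red_1, tin_red_2 below 0.02 m/s and distance of each of tin_green, garlic, artichoke_1 from where it was at the start of the episode below 0.03 m and angle between tin_green's own z axis and vertical below 0.15 rad and distance between tin_red_1 and tin_red_2 above 0.025 m); the robot touches nothing.
It fails at once if the pile is rammed against the bottom of its travel (more than 40 N between the two red tins) (contact force between tin_red_1 and tin_red_2 above 40 N).
It fails at once if the green tin is shifted by more than 40 mm (distance of tin_green from where it was at the start of the episode above 0.04 m).
It fails at once if the garlic is shifted by more than 40 mm (distance of garlic from where it was at the start of the episode above 0.04 m).
It fails at once if the artichoke is shifted by more than 40 mm (distance of artichoke_1 from where it was at the start of the episode above 0.04 m).
It also fails if it takes over 72 s, if anything falls off the work surface, if the arm or the gripper's body presses on something with over 40 N, if the wrist force passes 120 N, or if a joint passes its speed limit or range.

## Working session

There is one attempt and no reset: what is moved stays moved. The work goes in short steps, Python scripts to look and compute and a tool call to move; the robot and the scene stay as the last step left them, time stands still between calls to the robot, and variables do not carry over. Pictures are saved under pics/ and viewed, at most 10 in all, crops included, and the job is handed in when it is done.

Besides the shell and the picture viewer there is one more tool, called after "Request:" as name(argument=value, ...), one argument or row to a line, values as JSON. drive_tool: Moves the arm, as the interface text tells. Its arguments: {"type":"object","properties":{"plan":{"type":"string"},"squeeze":{"type":"number"}},"required":["plan"]}

```bash
mkdir -p pics
cat > h.py <<'E'
import numpy as np, cv2
from workcell import sense, cams, close_job
from scipy.spatial.transform import Rotation as R
def cal(n):
    c=cams.calibration(n); return np.array(c["camera_matrix"],float),np.array(c["rvec"],float).ravel(),np.array(c["tvec"],float).ravel()
def ray(n,uv):
    K,r,t=cal(n); Rm=cv2.Rodrigues(r)[0]; d=Rm.T@np.linalg.inv(K)@np.array([uv[0],uv[1],1.]); return -Rm.T@t,d/np.linalg.norm(d)
def onz(n,uv,z):
    o,d=ray(n,uv); return o+d*(z-o[2])/d[2]
def tri(a,b):
    (o1,d1),(o2,d2)=ray("top",a),ray("side",b)
    s=np.linalg.lstsq(np.c_[d1,-d2],o2-o1,rcond=None)[0]; p,q=o1+s[0]*d1,o2+s[1]*d2
    return (p+q)/2,np.linalg.norm(p-q)
def proj(n,P):
    K,r,t=cal(n); return cv2.projectPoints(np.array(P,float).reshape(-1,1,3),r,t,K,None)[0].reshape(-1,2)
def shot(n,f):
    im=cams.camera(n); cv2.imwrite(f"pics/{f}.png",im[:,:,::-1]); return im
def rot(): q=sense()["tcp_rot"]; return R.from_quat([q[1],q[2],q[3],q[0]])
E
python3 - <<'E'
from h import *
for n in("top","side"):
    shot(n,n+"0"); print(n,ray(n,(320,240)))
s=sense();print(s); print(rot().as_matrix().round(3))
E
```

```text
top (array([0.49105519, 0.09111522, 1.30252951]), array([ 5.79781996e-02,  6.92836959e-05, -9.98317847e-01]))
side (array([0.12112619, 0.03868515, 0.87870138]), array([ 0.49810925,  0.02786128, -0.86666656]))
{'time': 0.1, 'qpos': array([-1.255012  ,  0.46829568, -0.01157813,  1.60353985,  0.00597552,
        1.07142505, -0.0562899 ]), 'joint_vel': array([ 0.00140441, -0.00170639,  0.00084149, -0.00373628,  0.00072036,
        0.00055972, -0.00118463]), 'tau': array([ 7.93957497e-04, -5.21647847e+01, -1.26154837e-02, -2.44368428e+01,
       -5.68481104e-02,  1.41069805e-02,  8.15808630e-05]), 'tool_pos': array([0.22812044, 0.60807743, 0.21372789]), 'tcp_rot': array([-9.27616343e-05,  1.78474804e-01,  9.83944143e-01, -8.11479531e-04]), 'force': array([ 0.61566871, -0.18678747,  0.14969002]), 'torque': array([-0.01237051,  0.02011511,  0.02871668]), 'grasp_force': 0.0, 'gripper_width': 0.09190027823284447}
[[-0.936  0.351 -0.   ]
 [ 0.351  0.936 -0.002]
 [-0.    -0.002 -1.   ]]
```

View pics/top0.png

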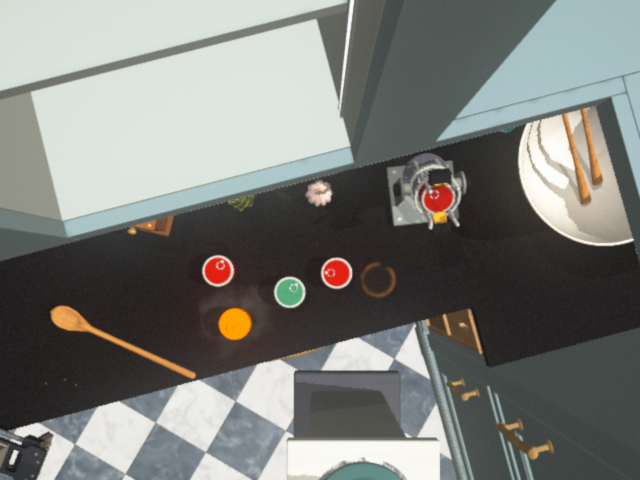

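View pics/side0.png

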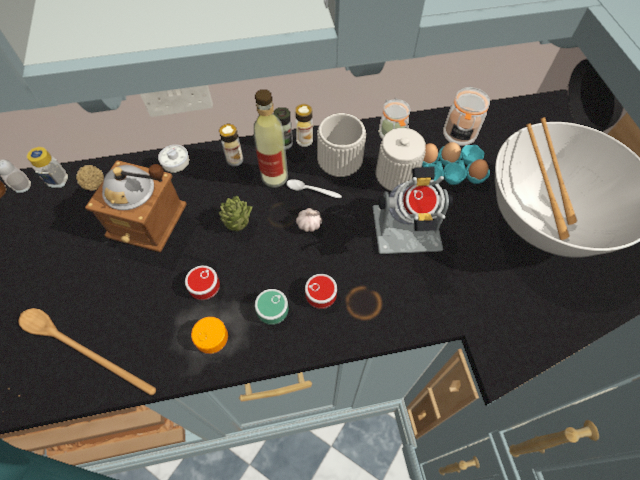

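The top view shows red tins at (218,270) and (336,273), green at (290,292), an orange look-alike at (235,324) and the dispenser head at (438,197). The side view shows red at (202,283) and (321,291), and the head at (422,200).

Run:
```python
from h import *
ims={n:cv2.imread(f"pics/{n}0.png") for n in("top","side")}
res={}
for n,im in ims.items():
    h=cv2.cvtColor(im,cv2.COLOR_BGR2HSV)
    for nm,m in dict(red=((h[...,0]<6)|(h[...,0]>174))&(h[...,1]>190)&(h[...,2]>120),green=(abs(h[...,0].astype(int)-75)<14)&(h[...,1]>90)&(h[...,2]>80)).items():
        cs,_=cv2.findContours(m.astype(np.uint8),cv2.RETR_EXTERNAL,cv2.CHAIN_APPROX_NONE)
        for c in cs:
            if cv2.contourArea(c)>150: print(n,nm,[np.round(v,1) for v in cv2.fitEllipse(cv2.convexHull(c))],cv2.boundingRect(c))
a=cv2.resize(ims["top"][140:240,375:485],None,fx=5,fy=5,interpolation=cv2.INTER_CUBIC)
b=cv2.resize(ims["side"][155:260,365:465],None,fx=5,fy=5,interpolation=cv2.INTER_CUBIC)
cv2.imwrite("pics/c1.png",cv2.resize(a,(800,600)) if 0 else a); cv2.imwrite("pics/c2.png",b)
```

```text
top red [array([336.1, 272.7]), array([23.9, 24.3]), np.float64(134.7)] (325, 261, 24, 24)
top red [array([217.2, 270.5]), array([24.2, 24.4]), np.float64(61.1)] (205, 259, 25, 24)
top red [array([438.1, 198.3]), array([23.4, 27.6]), np.float64(60.1)] (425, 186, 27, 25)
top green [array([289.2, 291.9]), array([24.5, 24.9]), np.float64(29.5)] (277, 280, 25, 25)
side red [array([320.6, 287.7]), array([23.1, 25. ]), np.float64(86.4)] (308, 277, 26, 23)
side red [array([200.4, 279.2]), array([21.6, 25.9]), np.float64(64.8)] (188, 268, 26, 23)
side red [array([422.2, 199.3]), array([26.1, 26.7]), np.float64(174.9)] (409, 186, 27, 27)
side green [array([270.6, 303.4]), array([23.9, 25.9]), np.float64(68.8)] (258, 292, 26, 24)
```

View pics/c1.png

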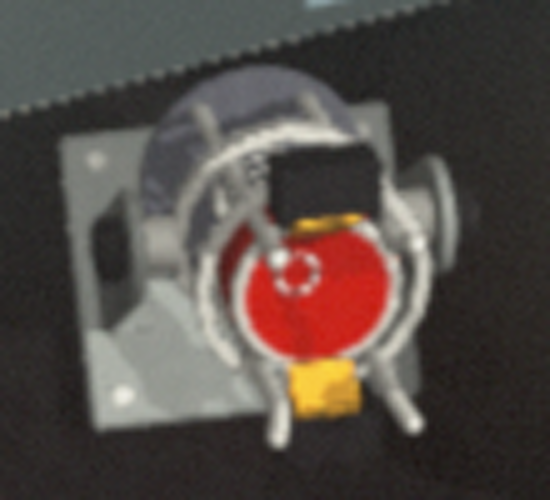

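View pics/c2.png

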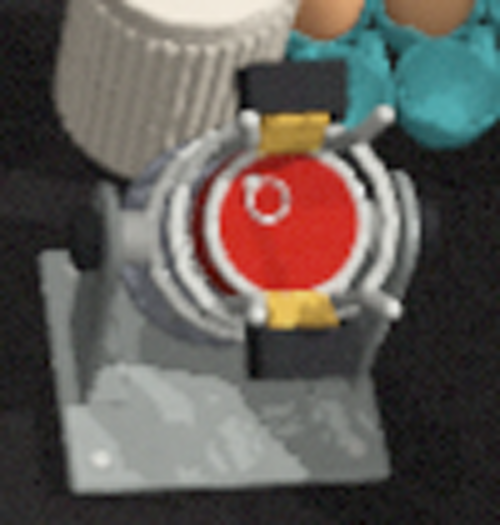

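Crops: the rod tips, tin top, brass catches and pivot knobs are all visible. The front tips are at top (430.6,227.6)/(458,224.8) and side (416.4,217)/(443.6,217). The knobs are at crop (115,245)/(440,212) in the top view and (88,235)/(430,225) in the side view.

Run:
```python
from h import *
T=lambda x,y:(375+x/5-.4,140+y/5-.4); S=lambda x,y:(365+x/5-.4,155+y/5-.4)
def p(n,a,b):
    P,g=tri(a,b); print(n,P.round(4),round(g*1000,1)); return P
p("redR",(336.1,272.7),(320.6,287.7)); p("redL",(217.2,270.5),(200.4,279.2)); p("green",(289.2,291.9),(270.6,303.4))
# outer steel-rim centroids check
m=p("headtop",T(318,292),S(288,223)); p("headtop_ell",(438.1,198.3),(422.2,199.3))
fl=p("tipFL",T(278,438),S(257,310)); fr=p("tipFR",T(415,424),S(393,310)); p("tipBL?",T(279,258),S(248,118))
p("brassF inner edge mid",T(327,362),S(300,294))
p("knobL",T(115,245),S(88,235)); p("knobR",T(440,212),S(430,225))
for c in [(60,140),(385,105),(95,430),(420,397)]: print("foot",onz("top",T(*c),0.012).round(4))
for c in [(40,252),(72,492),(390,475)]: print("footS",onz("side",S(*c),0.012).round(4))
p("garlic",(318,193),(309,220)); print(onz("top",(241,203),.05))
```

```text
redR [0.4978 0.0579 0.0315] 0.0
redL [0.5014 0.3018 0.0312] 0.3
green [0.4581 0.154  0.0314] 0.2
headtop [ 0.6364 -0.1278  0.1601] 0.5
headtop_ell [ 0.6358 -0.1276  0.1607] 0.3
tipFL [ 0.5801 -0.1088  0.1841] 0.2
tipFR [ 0.5857 -0.1592  0.1804] 0.3
tipBL? [ 0.6412 -0.1028  0.2171] 1.1
brassF inner edge mid [ 0.6115 -0.1332  0.1492] 0.4
knobL [ 0.6606 -0.0581  0.1107] 1.5
knobR [ 0.6733 -0.1906  0.1124] 11.5
foot [ 0.7189 -0.0481  0.012 ]
foot [ 0.7344 -0.1851  0.012 ]
foot [ 0.5968 -0.0627  0.012 ]
foot [ 0.6112 -0.1991  0.012 ]
footS [ 0.719  -0.0477  0.012 ]
footS [ 0.5952 -0.0619  0.012 ]
footS [ 0.6123 -0.1992  0.012 ]
garlic [0.6636 0.0947 0.0207] 2.0
[0.63836947 0.25179746 0.05      ]
```

```bash
cat >> h.py <<'E'
yaw,lean=np.deg2rad(6.5),0.515
ex=np.array([np.cos(yaw),np.sin(yaw),0]); MY=np.array([-ex[1],ex[0],0])
MZ=-np.sin(lean)*ex+np.array([0,0,np.cos(lean)]); MX=np.cross(MY,MZ)
M=np.array([.6362,-.1278,.1604])+.002*MZ
DOWN=np.c_[np.cross(MY,[0,0,-1.]),MY,[0,0,-1.]]      # tool axes in world
HEAD=np.c_[np.cross(MY,-MZ),MY,-MZ]
def go(*poses):
    s=sense(); r=rot(); print("t",round(s["time"],1),s["tool_pos"].round(4),"w",round(s["gripper_width"],4),"F",s["force"].round(1),"g",round(s["grasp_force"],1))
    for p,A in poses:
        rv=np.rad2deg((r.inv()*R.from_matrix(A)).as_rotvec()); sh=r.inv().apply(np.array(p)-s["tool_pos"])
        print(rv.round(1),sh.round(4))
E
python3 - <<'E'
from h import *
print(M,MX,MZ)
go(((.5014,.3018,.12),DOWN),((.5014,.3018,.005),DOWN))
E
```

```text
[ 0.63522126 -0.12791151  0.16214059] [0.86469836 0.09851993 0.49253485] [-0.48936876 -0.05575653  0.87029272]
t 0.1 [0.2281 0.6081 0.2137] w 0.0919 F [ 0.6 -0.2  0.1] g 0.0
[ -0.1  -0.  -27.1] [-0.3634 -0.1906  0.0941]
[ -0.1  -0.  -27.1] [-0.3634 -0.1904  0.2091]
```

Request:
drive_tool(
  plan="-0.1 0 -27 -0.363 -0.191 0.094 0.1;-0.1 0 -27 -0.363 -0.191 0.094 0.1;-0.1 0 -27 -0.363 -0.191 0.094 0.1;-0.1 0 -27 -0.363 -0.191 0.094 0.1;-0.1 0 -27 -0.363 -0.191 0.094 0.1;-0.1 0 -27 -0.363 -0.191 0.094 0.1;-0.1 0 -27 -0.363 -0.191 0.094 0.1;-0.1 0 -27 -0.363 -0.191 0.094 0.1;-0.1 0 -27 -0.363 -0.191 0.094 0.1;-0.1 0 -27 -0.363 -0.191 0.094 0.1;-0.1 0 -27 -0.363 -0.191 0.094 0.1;-0.1 0 -27 -0.363 -0.191 0.094 0.1;-0.1 0 -27 -0.363 -0.191 0.094 0.1;-0.1 0 -27 -0.363 -0.191 0.094 0.1",
  squeeze=25,
)

```text
time: 1.5
tool_pos: [0.5003, 0.3037, 0.1209]
tcp_rot: [0.0, -0.057, 0.998, 0.001]
force: [0.4, -0.8, -0.7]
gripper_width: 0.0829
grasp_force: 0.0
```

Run:
```python
from h import *
go(((.5014,.3018,.12),DOWN),((.5014,.3018,.005),DOWN))
```

```text
t 1.5 [0.5003 0.3037 0.1209] w 0.0829 F [ 0.4 -0.8 -0.7] g 0.0
[0.1 0.  0.1] [-0.0009 -0.002   0.0009]
[0.1 0.  0.1] [-0.0008 -0.0022  0.1159]
```

Request:
drive_tool(
  plan="0 0 0 -0.001 -0.002 0.03 0.1;0 0 0 -0.001 -0.002 0.06 0.1;0 0 0 -0.001 -0.002 0.09 0.1;0 0 0 -0.001 -0.002 0.105 0.1;0 0 0 -0.001 -0.002 0.115 0.1;0 0 0 -0.001 -0.002 0.116 0.1;0 0 0 -0.001 -0.002 0.116 0.1;0 0 0 -0.001 -0.002 0.116 0.45;0 0 0 -0.001 -0.002 0.116 0.45;0 0 0 -0.001 -0.002 0.116 0.45;0 0 0 -0.001 -0.002 0.116 0.45;0 0 0 -0.001 -0.002 0.116 0.45;0 0 0 -0.001 -0.002 0.116 0.45;0 0 0 -0.001 -0.002 0.116 0.45",
)

```text
time: 2.9
tool_pos: [0.5029, 0.301, 0.0055]
tcp_rot: [0.001, -0.056, 0.998, 0.001]
force: [-0.5, -0.2, 5.9]
gripper_width: 0.0634
grasp_force: 25.0
```

Run:
```python
from h import *
go(((.5014,.3018,.12),DOWN),(M+.12*MZ,HEAD))
```

```text
t 2.9 [0.5029 0.301  0.0055] w 0.0634 F [-0.5 -0.2  5.9] g 25.0
[ 0.1  0.1 -0.1] [ 0.0012  0.0012 -0.1145]
[  0.1 -29.4  -0.1] [-0.0248 -0.4405 -0.2621]
```

Request:
drive_tool(
  plan="0 0 0 0 0 -0.02 0.45;0 0 0 0 0 -0.05 0.45;0 0 0 0 0 -0.1 0.45;0 0 0 0 0 -0.15 0.45;0 -5 0 -0.01 -0.04 -0.2 0.45;0 -10 0 -0.02 -0.08 -0.23 0.45;0 -15 0 -0.025 -0.12 -0.262 0.45;0 -20 0 -0.025 -0.16 -0.262 0.45;0 -25 0 -0.025 -0.2 -0.262 0.45;0 -29.4 0 -0.025 -0.24 -0.262 0.45;0 -29.4 0 -0.025 -0.28 -0.262 0.45;0 -29.4 0 -0.025 -0.32 -0.262 0.45;0 -29.4 0 -0.025 -0.36 -0.262 0.45;0 -29.4 0 -0.025 -0.40 -0.262 0.45;0 -29.4 0 -0.025 -0.43 -0.262 0.45;0 -29.4 0 -0.025 -0.44 -0.262 0.45;0 -29.4 0 -0.025 -0.44 -0.262 0.45;0 -29.4 0 -0.025 -0.44 -0.262 0.45",
)

```text
time: 4.7
tool_pos: [0.5759, -0.1336, 0.2653]
tcp_rot: [0.253, -0.054, 0.966, 0.015]
force: [-0.2, -0.7, -0.6]
gripper_width: 0.0636
grasp_force: 25.0
```

Run:
```python
from h import *
T=sense(); P=np.array(T["tool_pos"]); z=rot().as_matrix()[:,2]
go((M+.12*MZ,HEAD),(M+.05*MZ,HEAD),(M+.02*MZ,HEAD))
a=shot("side","s1"); b=shot("top","t1")
u=proj("side",[P])[0]; v=proj("top",[P])[0]; print(u,v,M)
f=lambda im,c:cv2.resize(im[int(c[1])-75:int(c[1])+75,int(c[0])-50:int(c[0])+50,::-1],None,fx=4,fy=4,interpolation=cv2.INTER_CUBIC)
cv2.imwrite("pics/c3.png",np.hstack([f(a,u),f(b,v)]))
```

```text
t 4.7 [ 0.5759 -0.1336  0.2653] w 0.0636 F [-0.2 -0.7 -0.6] g 25.0
[ 0.1 -0.2 -0.1] [-0.0011 -0.0011 -0.0009]
[ 0.1 -0.2 -0.1] [-0.0012 -0.0012  0.0691]
[ 0.1 -0.2 -0.1] [-0.0013 -0.0013  0.0991]
[440.19846618 192.75656565] [453.55053893 225.93109723] [ 0.63522126 -0.12791151  0.16214059]
```

View pics/c3.png

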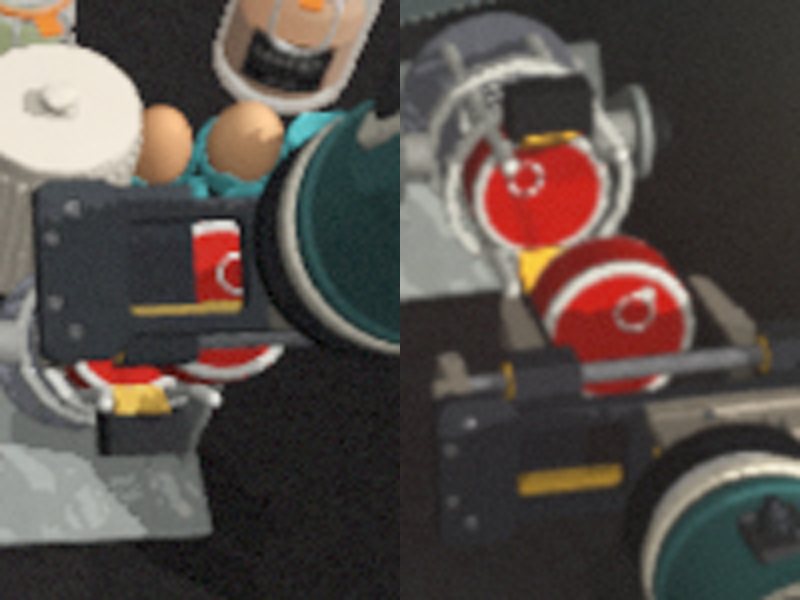

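The tin is held squarely, ring pull outwards, above and in line with the cage (tin top at about top px (458,232)).

Run:
```python
from h import *
P=sense()["tool_pos"]; print(proj("top",[P+.0265*MZ, P+.0265*MZ+.005*MX]))
im=cv2.imread("pics/t1.png"); h=cv2.cvtColor(im,cv2.COLOR_BGR2HSV)
m=((h[...,0]<6)|(h[...,0]>174))&(h[...,1]>190)&(h[...,2]>170); m[:213]=0
cs,_=cv2.findContours(m.astype(np.uint8),cv2.RETR_EXTERNAL,cv2.CHAIN_APPROX_NONE)
c=max(cs,key=cv2.contourArea); print(cv2.fitEllipse(cv2.convexHull(c)),cv2.boundingRect(c))
```

```text
[[457.04835821 232.49133999]
 [457.066387   229.75657491]]
((336.13446044921875, 272.6915283203125), (23.922574996948242, 24.362585067749023), 143.8236083984375) (325, 261, 24, 25)
```

Request:
drive_tool(
  plan="0 0 0 -0.001 -0.001 0.02 0.45;0 0 0 -0.001 -0.001 0.04 0.45;0 0 0 -0.001 -0.001 0.055 0.45;0 0 0 -0.001 -0.001 0.06 0.45;0 0 0 -0.001 -0.001 0.06 0.45;0 0 0 -0.001 -0.001 0.06 0.45;0 0 0 -0.001 -0.001 0.06 0.45",
)

```text
time: 5.5
tool_pos: [0.6069, -0.1318, 0.215]
tcp_rot: [0.254, -0.054, 0.966, 0.015]
force: [0.7, 0.1, -1.7]
gripper_width: 0.0636
grasp_force: 25.0
```

Run:
```python
from h import *
go((M+.05*MZ,HEAD),(M+.02*MZ,HEAD))
```

```text
t 5.5 [ 0.6069 -0.1318  0.215 ] w 0.0636 F [ 0.7  0.1 -1.7] g 25.0
[ 0.  -0.  -0.1] [0.0012 0.0006 0.0101]
[ 0.  -0.  -0.1] [0.0012 0.0006 0.0401]
```

Request:
drive_tool(
  plan="0 0 0 0.0012 0.0006 0.01 0.45;0 0 0 0.0012 0.0006 0.015 0.45;0 0 0 0.0012 0.0006 0.02 0.45;0 0 0 0.0012 0.0006 0.025 0.45;0 0 0 0.0012 0.0006 0.025 0.45;0 0 0 0.0012 0.0006 0.025 0.45",
)

```text
time: 6.1
tool_pos: [0.6178, -0.13, 0.1914]
tcp_rot: [0.253, -0.054, 0.966, 0.015]
force: [-0.1, -0.4, -1.1]
gripper_width: 0.0636
grasp_force: 25.0
```

Run:
```python
from h import *
go((M+.05*MZ,HEAD),(M+.02*MZ,HEAD)); print(rot().inv().apply(sense()["force"]), sense()["torque"])
```

```text
t 6.1 [ 0.6178 -0.13    0.1914] w 0.0636 F [-0.1 -0.4 -1.1] g 25.0
[ 0.  -0.1 -0.1] [-0.0008  0.0001 -0.0158]
[ 0.  -0.1 -0.1] [-0.0009  0.0001  0.0142]
[ 0.6902371  -0.35190233  0.89642201] [-0.0785282   0.60389266 -0.00156827]
```

Request:
drive_tool(
  plan="0 0 0 -0.0005 0 0.005 0.45;0 0 0 -0.0005 0 0.01 0.45;0 0 0 -0.0005 0 0.014 0.45;0 0 0 -0.0005 0 0.016 0.45;0 0 0 -0.0005 0 0.016 0.45;0 0 0 -0.0005 0 0.016 0.45",
)

```text
time: 6.7
tool_pos: [0.626, -0.129, 0.178]
tcp_rot: [0.253, -0.054, 0.966, 0.015]
force: [-0.3, -0.6, -1.5]
gripper_width: 0.0633
grasp_force: 25.0
```

Run:
```python
from h import *
go((M+.05*MZ,HEAD),(M+.02*MZ,HEAD)); print(rot().inv().apply(sense()["force"]), sense()["torque"])
```

```text
t 6.7 [ 0.626 -0.129  0.178] w 0.0633 F [-0.3 -0.6 -1.5] g 25.0
[ 0.  -0.1 -0.1] [-0.0002  0.0001 -0.0317]
[ 0.  -0.1 -0.1] [-0.0003  0.0001 -0.0017]
[ 1.08233491 -0.52668557  1.11983719] [-0.02750938  0.60029184 -0.01623625]
```

Request:
drive_tool(
  plan="0 0 0 0 0 0 0.15;0 0 0 0 0 0 0.15;0 0 0 0 0 0 0.15;0 0 0 0 0 0 0.15;0 0 0 0 0 -0.02 0.15;0 0 0 0 0 -0.06 0.15;0 0 0 0 0 -0.1 0.15;0 0 0 0 0 -0.1 0.85;0 0 0 0 0 -0.1 0.85;0 0 0 0 0 -0.1 0.85;0 0 0 0 0 -0.1 0.85;0 0 0 0 0 -0.1 0.85;0 0 0 0 0 -0.1 0.85;0 0 0 0 0 -0.1 0.85;0 0 0 0 0 -0.1 0.85",
)

```text
time: 8.2
tool_pos: [0.5772, -0.1346, 0.2649]
tcp_rot: [0.253, -0.054, 0.966, 0.015]
force: [0.1, -0.1, 0.3]
gripper_width: 0.0162
grasp_force: 0.0
```

Run:
```python
from h import *
go((M+.05*MZ,HEAD),(M-.003*MZ,HEAD)); print(rot().inv().apply(sense()["force"]))
a=shot("side","s2"); b=shot("top","t2"); u=proj("side",[M+.02*MZ])[0]; v=proj("top",[M+.02*MZ])[0]
f=lambda im,c:cv2.resize(im[int(c[1])-50:int(c[1])+50,int(c[0])-40:int(c[0])+40,::-1],None,fx=5,fy=5,interpolation=cv2.INTER_CUBIC)
cv2.imwrite("pics/c4.png",np.hstack([f(a,u),f(b,v)]))
```

```text
t 8.2 [ 0.5772 -0.1346  0.2649] w 0.0162 F [ 0.1 -0.1  0.3] g 0.0
[ 0.1 -0.1 -0.1] [-0.0003  0.      0.0682]
[ 0.1 -0.1 -0.1] [-0.0004 -0.      0.1212]
[-0.18295256 -0.10044242 -0.22618169]
```

View pics/c4.png

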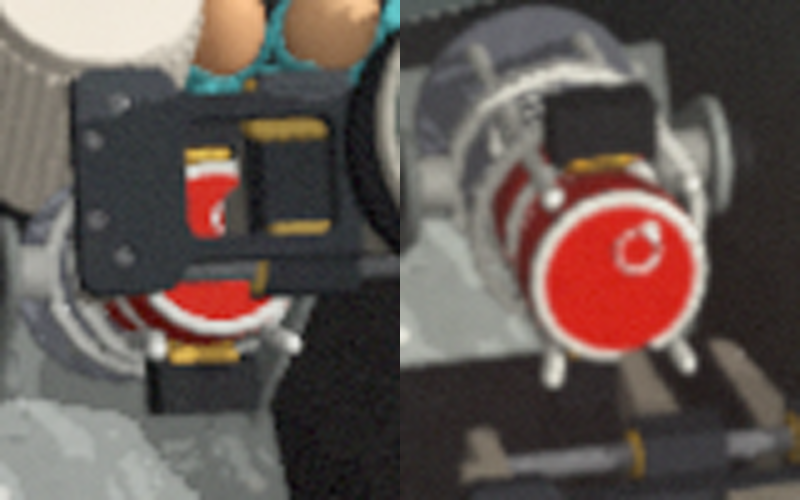

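The tin sits in the cage between the rods, ring pull outwards (top centre at about top crop (615,275)). Next I press it in stages.

Request:
drive_tool(
  plan="0 0 0 0 0 0.03 0.85;0 0 0 0 0 0.06 0.85;0 0 0 0 0 0.07 0.85;0 0 0 0 0 0.075 0.85;0 0 0 0 0 0.079 0.85;0 0 0 0 0 0.083 0.85;0 0 0 0 0 0.086 0.85;0 0 0 0 0 0.089 0.85;0 0 0 0 0 0.092 0.85;0 0 0 0 0 0.095 0.85;0 0 0 0 0 0.095 0.85",
)

```text
time: 9.4
tool_pos: [0.6246, -0.1297, 0.1834]
tcp_rot: [0.255, -0.054, 0.965, 0.015]
force: [-0.9, -0.5, 2.8]
gripper_width: 0.0142
grasp_force: 1.1
```

Run:
```python
from h import *
go((M+.01*MZ,HEAD),(M-.003*MZ,HEAD)); print(rot().inv().apply(sense()["force"]))
```

```text
t 9.4 [ 0.6246 -0.1297  0.1834] w 0.0142 F [-0.9 -0.5  2.8] g 1.1
[-0.   0.  -0.1] [0.0011 0.0006 0.0138]
[-0.   0.  -0.1] [0.0011 0.0006 0.0268]
[-0.59074161 -0.38853679 -2.89829522]
```

Request:
drive_tool(
  plan="0 0 0 0.001 0.0005 0.003 0.85;0 0 0 0.001 0.0005 0.006 0.85;0 0 0 0.001 0.0005 0.009 0.85;0 0 0 0.001 0.0005 0.012 0.85;0 0 0 0.001 0.0005 0.012 0.85;0 0 0 0.001 0.0005 0.012 0.85",
)

```text
time: 10.0
tool_pos: [0.6299, -0.1287, 0.1729]
tcp_rot: [0.255, -0.054, 0.965, 0.014]
force: [0.6, -0.2, 5.0]
gripper_width: 0.0137
grasp_force: 2.1
```

Run:
```python
from h import *
go((M-.002*MZ,HEAD),(M-.004*MZ,HEAD)); print(rot().inv().apply(sense()["force"]))
a=shot("side","s3"); b=shot("top","t3"); u=proj("side",[M+.02*MZ])[0]; v=proj("top",[M+.02*MZ])[0]
f=lambda im,c:cv2.resize(im[int(c[1])-50:int(c[1])+50,int(c[0])-40:int(c[0])+40,::-1],None,fx=5,fy=5,interpolation=cv2.INTER_CUBIC)
cv2.imwrite("pics/c5.png",np.hstack([f(a,u),f(b,v)]))
```

```text
t 10.0 [ 0.6299 -0.1287  0.1729] w 0.0137 F [ 0.6 -0.2  5. ] g 2.1
[-0.   0.1 -0.1] [0.0006 0.0002 0.014 ]
[-0.   0.1 -0.1] [0.0006 0.0002 0.016 ]
[-2.96916283 -0.21526617 -4.08824676]
```

View pics/c5.png

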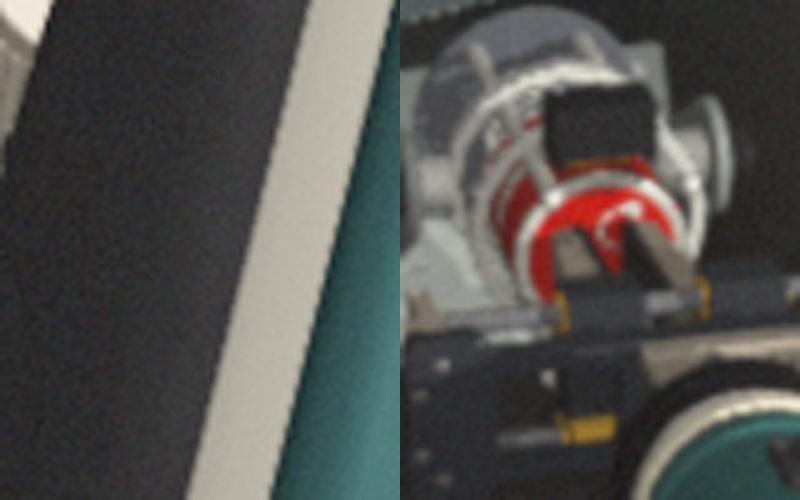

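The two fingers bear on the tin top and it is sinking squarely. About 14–16 mm remain.

Request:
drive_tool(
  plan="0 0 0 0.0005 0 0.003 0.85;0 0 0 0.0005 0 0.006 0.85;0 0 0 0.0005 0 0.009 0.85;0 0 0 0.0005 0 0.012 0.85;0 0 0 0.0005 0 0.014 0.85;0 0 0 0.0005 0 0.016 0.85;0 0 0 0.0005 0 0.016 0.85;0 0 0 0.0005 0 0.016 0.85",
)

```text
time: 10.9
tool_pos: [0.6375, -0.1277, 0.159]
tcp_rot: [0.255, -0.054, 0.965, 0.014]
force: [0.3, -0.3, 6.2]
gripper_width: 0.0137
grasp_force: 2.6
```

Run:
```python
from h import *
go((M-.004*MZ,HEAD),(M+.1*MZ,HEAD)); print(rot().inv().apply(sense()["force"]))
```

```text
t 10.9 [ 0.6375 -0.1277  0.159 ] w 0.0137 F [ 0.3 -0.3  6.2] g 2.6
[-0.   0.1 -0.1] [0.0004 0.0001 0.0001]
[-0.   0.1 -0.1] [ 0.0002  0.     -0.1039]
[-3.35496718 -0.31310698 -5.26012986]
```

Request:
drive_tool(
  plan="0 0 0 0 0 0.002 0.85;0 0 0 0 0 0.003 0.85;0 0 0 0 0 0.003 0.85;0 0 0 0 0 0 0.85;0 0 0 0 0 -0.005 0.85;0 0 0 0 0 -0.02 0.85;0 0 0 0 0 -0.05 0.85;0 0 0 0 0 -0.1 0.85;0 0 0 -0.04 0 -0.14 0.85;0 0 0 -0.04 0 -0.14 0.85;0 0 0 -0.04 0 -0.14 0.85",
)

```text
time: 12.0
tool_pos: [0.6026, -0.1307, 0.3002]
tcp_rot: [0.255, -0.055, 0.965, 0.015]
force: [-0.1, -0.7, -1.0]
gripper_width: 0.0136
grasp_force: 0.0
```

Run:
```python
from h import *
go(((.4978,.0579,.13),DOWN),((.4978,.0579,.005),DOWN)); print(rot().inv().apply(sense()["force"]))
a=shot("side","s4"); b=shot("top","t4"); u=proj("side",[M+.01*MZ])[0]; v=proj("top",[M+.01*MZ])[0]
f=lambda im,c:cv2.resize(im[int(c[1])-50:int(c[1])+50,int(c[0])-40:int(c[0])+40,::-1],None,fx=5,fy=5,interpolation=cv2.INTER_CUBIC)
cv2.imwrite("pics/c6.png",np.hstack([f(a,u),f(b,v)]))
h=cv2.cvtColor(b,cv2.COLOR_RGB2HSV)
m=((h[...,0]<6)|(h[...,0]>174))&(h[...,1]>190)&(h[...,2]>120)
for c in cv2.findContours(m.astype(np.uint8),cv2.RETR_EXTERNAL,cv2.CHAIN_APPROX_NONE)[0]:
    if cv2.contourArea(c)>150: print([np.round(q,1) for q in cv2.fitEllipse(cv2.convexHull(c))],cv2.boundingRect(c))
```

```text
t 12.0 [ 0.6026 -0.1307  0.3002] w 0.0136 F [-0.1 -0.7 -1. ] g 0.0
[ 0.1 29.5  0. ] [0.156  0.199  0.1076]
[ 0.1 29.5  0. ] [0.2176 0.1988 0.2164]
[ 0.64589518 -0.70313806  0.79853328]
[array([336.1, 272.7]), array([23.9, 24.4]), np.float64(150.3)] (325, 261, 24, 25)
[array([438.1, 199.6]), array([23.2, 27.3]), np.float64(66.0)] (425, 188, 27, 24)
```

View pics/c6.png

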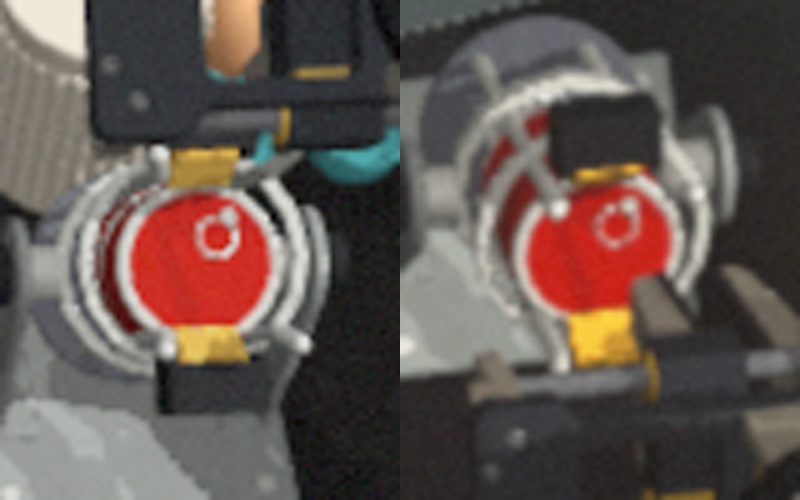

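The first tin is caught: its top lies under both brass catches, and the ring pull is at the upper right (the new tin). On to the second.

Request:
drive_tool(
  plan="0 0 0 0.04 0 0 0.1;0 0 0 0.08 0.01 0 0.1;0 5 0 0.11 0.05 0 0.1;0 10 0 0.13 0.1 0.02 0.1;0 15 0 0.145 0.14 0.04 0.1;0 20 0 0.156 0.18 0.07 0.1;0 25 0 0.156 0.199 0.1 0.1;0.1 29.5 0 0.156 0.199 0.107 0.1;0.1 29.5 0 0.156 0.199 0.107 0.1;0.1 29.5 0 0.156 0.199 0.107 0.1;0.1 29.5 0 0.156 0.199 0.107 0.1",
)

```text
time: 13.2
tool_pos: [0.4957, 0.0562, 0.1291]
tcp_rot: [-0.001, -0.055, 0.998, -0.0]
force: [-0.9, -0.8, 0.7]
gripper_width: 0.0826
grasp_force: 0.0
```

Run:
```python
from h import *
go(((.4978,.0579,.13),DOWN),((.4978,.0579,.005),DOWN))
```

```text
t 13.2 [0.4957 0.0562 0.1291] w 0.0826 F [-0.9 -0.8  0.7] g 0.0
[-0.  -0.1 -0.2] [-0.0022  0.0015 -0.0009]
[-0.  -0.1 -0.2] [-0.0025  0.0015  0.1241]
```

Request:
drive_tool(
  plan="0 0 0 -0.0023 0.0015 0.03 0.1;0 0 0 -0.0023 0.0015 0.06 0.1;0 0 0 -0.0023 0.0015 0.09 0.1;0 0 0 -0.0023 0.0015 0.11 0.1;0 0 0 -0.0023 0.0015 0.12 0.1;0 0 0 -0.0023 0.0015 0.124 0.1;0 0 0 -0.0023 0.0015 0.124 0.1;0 0 0 -0.0023 0.0015 0.124 0.45;0 0 0 -0.0023 0.0015 0.124 0.45;0 0 0 -0.0023 0.0015 0.124 0.45;0 0 0 -0.0023 0.0015 0.124 0.45;0 0 0 -0.0023 0.0015 0.124 0.45;0 0 0 -0.0023 0.0015 0.124 0.45;0 0 0 -0.0023 0.0015 0.124 0.45",
)

```text
time: 14.6
tool_pos: [0.4997, 0.0592, 0.0062]
tcp_rot: [0.0, -0.056, 0.998, 0.0]
force: [-0.2, 1.0, 6.7]
gripper_width: 0.0637
grasp_force: 25.0
```

Run:
```python
from h import *
go((M+.12*MZ,HEAD))
```

```text
t 14.6 [0.4997 0.0592 0.0062] w 0.0637 F [-0.2  1.   6.7] g 25.0
[ -0.  -29.5  -0.1] [-0.0547 -0.2011 -0.2604]
```

Request:
drive_tool(
  plan="0 0 0 0 0 -0.02 0.45;0 0 0 0 0 -0.05 0.45;0 0 0 0 0 -0.1 0.45;0 0 0 0 0 -0.15 0.45;0 -5 0 0 -0.02 -0.2 0.45;0 -10 0 0 -0.05 -0.24 0.45;0 -15 0 -0.01 -0.08 -0.26 0.45;0 -20 0 -0.02 -0.11 -0.26 0.45;0 -25 0 -0.03 -0.14 -0.26 0.45;0 -29.5 0 -0.04 -0.17 -0.26 0.45;0 -29.5 0 -0.05 -0.19 -0.26 0.45;0 -29.5 0 -0.0545 -0.201 -0.26 0.45;0 -29.5 0 -0.0545 -0.201 -0.26 0.45;0 -29.5 0 -0.0545 -0.201 -0.26 0.45;0 -29.5 0 -0.0545 -0.201 -0.26 0.45",
)

```text
time: 16.1
tool_pos: [0.5754, -0.1333, 0.2649]
tcp_rot: [0.253, -0.055, 0.966, 0.015]
force: [0.0, 0.0, -2.1]
gripper_width: 0.0638
grasp_force: 25.0
```

Run:
```python
from h import *
go((M+.06*MZ,HEAD),(M+.019*MZ,HEAD))
```

```text
t 16.1 [ 0.5754 -0.1333  0.2649] w 0.0638 F [ 0.   0.  -2.1] g 25.0
[ 0.  -0.1 -0. ] [-0.0018 -0.0014  0.059 ]
[ 0.  -0.1 -0. ] [-0.0019 -0.0015  0.1   ]
```

Request:
drive_tool(
  plan="0 0 0 -0.0018 -0.0014 0.02 0.45;0 0 0 -0.0018 -0.0014 0.04 0.45;0 0 0 -0.0018 -0.0014 0.055 0.45;0 0 0 -0.0018 -0.0014 0.059 0.45;0 0 0 -0.0018 -0.0014 0.059 0.45;0 0 0 -0.0018 -0.0014 0.059 0.45",
)

```text
time: 16.7
tool_pos: [0.6065, -0.1324, 0.2155]
tcp_rot: [0.254, -0.054, 0.966, 0.014]
force: [1.2, 0.3, -0.9]
gripper_width: 0.0636
grasp_force: 25.0
```

Run:
```python
from h import *
go((M+.019*MZ,HEAD)); print(rot().inv().apply(sense()["force"]))
```

```text
t 16.7 [ 0.6065 -0.1324  0.2155] w 0.0636 F [ 1.2  0.3 -0.9] g 25.0
[-0.  -0.  -0.1] [0.001  0.0012 0.0417]
[-0.56523782  0.20390963  1.41055593]
```

Request:
drive_tool(
  plan="0 0 0 0.0005 0.001 0.01 0.45;0 0 0 0.0005 0.001 0.015 0.45;0 0 0 0.0005 0.001 0.02 0.45;0 0 0 0.0005 0.001 0.025 0.45;0 0 0 0.0005 0.001 0.03 0.45;0 0 0 0.0005 0.001 0.035 0.45;0 0 0 0.0005 0.001 0.04 0.45;0 0 0 0.0005 0.001 0.0415 0.45;0 0 0 0.0005 0.001 0.0415 0.45;0 0 0 0.0005 0.001 0.0415 0.45",
)

```text
time: 17.7
tool_pos: [0.6262, -0.1294, 0.1785]
tcp_rot: [0.254, -0.054, 0.966, 0.014]
force: [0.3, 0.0, -2.0]
gripper_width: 0.0637
grasp_force: 25.0
```

Run:
```python
from h import *
go((M+.019*MZ,HEAD)); print(rot().inv().apply(sense()["force"]))
```

```text
t 17.7 [ 0.6262 -0.1294  0.1785] w 0.0637 F [ 0.3  0.  -2. ] g 25.0
[-0.1 -0.1 -0.1] [ 0.0001  0.0005 -0.0003]
[ 0.75762329 -0.00383227  1.89779376]
```

Release, retreat, close, and come back to just above the tin's top.

Request:
drive_tool(
  plan="0 0 0 0 0 0 0.15;0 0 0 0 0 0 0.15;0 0 0 0 0 0 0.15;0 0 0 0 0 0 0.15;0 0 0 0 0 -0.02 0.15;0 0 0 0 0 -0.06 0.15;0 0 0 0 0 -0.1 0.15;0 0 0 0 0 -0.1 0.85;0 0 0 0 0 -0.1 0.85;0 0 0 0 0 -0.1 0.85;0 0 0 0 0 -0.1 0.85;0 0 0 0 0 -0.1 0.85;0 0 0 0 0 -0.1 0.85;0 0 0 0 0 -0.1 0.85",
)

```text
time: 19.1
tool_pos: [0.5773, -0.1348, 0.2649]
tcp_rot: [0.253, -0.054, 0.966, 0.014]
force: [0.3, 0.1, -0.1]
gripper_width: 0.0241
grasp_force: 0.0
```

Run:
```python
from h import *
go((M+.05*MZ,HEAD),(M-.003*MZ,HEAD))
b=shot("top","t7"); h=cv2.cvtColor(b,cv2.COLOR_RGB2HSV)
m=((h[...,0]<6)|(h[...,0]>174))&(h[...,1]>190)&(h[...,2]>170)
for c in cv2.findContours(m.astype(np.uint8),cv2.RETR_EXTERNAL,cv2.CHAIN_APPROX_NONE)[0]:
    if cv2.contourArea(c)>150: print([np.round(q,1) for q in cv2.fitEllipse(cv2.convexHull(c))],cv2.boundingRect(c))
h=cv2.cvtColor(cv2.imread("pics/t2.png"),cv2.COLOR_BGR2HSV)
m=((h[...,0]<6)|(h[...,0]>174))&(h[...,1]>190)&(h[...,2]>170)
for c in cv2.findContours(m.astype(np.uint8),cv2.RETR_EXTERNAL,cv2.CHAIN_APPROX_NONE)[0]:
    if cv2.contourArea(c)>150: print("before",[np.round(q,1) for q in cv2.fitEllipse(cv2.convexHull(c))],cv2.boundingRect(c))
```

```text
t 19.1 [ 0.5773 -0.1348  0.2649] w 0.0241 F [ 0.3  0.1 -0.1] g 0.0
[-0.  -0.1 -0.1] [-0.0003  0.0004  0.0681]
[-0.  -0.1 -0.1] [-0.0004  0.0004  0.1211]
[array([443.2, 207.2]), array([26.2, 28.5]), np.float64(50.5)] (430, 194, 28, 28)
before [array([336.1, 272.7]), array([24.1, 24.3]), np.float64(140.2)] (325, 261, 24, 25)
before [array([443.4, 207.4]), array([26.1, 28.6]), np.float64(53.2)] (430, 194, 28, 27)
```

The second tin sits just as the first did. Press it the same way.

Request:
drive_tool(
  plan="0 0 0 0 0 0.03 0.85;0 0 0 0 0 0.06 0.85;0 0 0 0 0 0.07 0.85;0 0 0 0 0 0.075 0.85;0 0 0 0 0 0.079 0.85;0 0 0 0 0 0.083 0.85;0 0 0 0 0 0.086 0.85;0 0 0 0 0 0.089 0.85;0 0 0 0 0 0.092 0.85;0 0 0 0 0 0.095 0.85;0 0 0 0.0005 0 0.098 0.85;0 0 0 0.0005 0 0.101 0.85;0 0 0 0.0005 0 0.104 0.85;0 0 0 0.0005 0 0.107 0.85;0 0 0 0.0005 0 0.107 0.85;0 0 0 0.0005 0 0.107 0.85",
)

```text
time: 20.75
tool_pos: [0.6303, -0.1294, 0.174]
tcp_rot: [0.255, -0.054, 0.965, 0.014]
force: [-1.7, 0.5, 5.2]
gripper_width: 0.0138
grasp_force: 2.9
```

Run:
```python
from h import *
go((M-.002*MZ,HEAD),(M-.004*MZ,HEAD)); print(rot().inv().apply(sense()["force"]))
```

```text
t 20.8 [ 0.6303 -0.1294  0.174 ] w 0.0138 F [-1.7  0.5  5.2] g 2.9
[-0.1  0.1 -0.1] [0.0015 0.0009 0.0148]
[-0.1  0.1 -0.1] [0.0015 0.0009 0.0168]
[-1.16657361  0.64917669 -5.33582878]
```

Request:
drive_tool(
  plan="0 0 0 0.001 0.0005 0.003 0.85;0 0 0 0.001 0.0005 0.006 0.85;0 0 0 0.001 0.0005 0.009 0.85;0 0 0 0.001 0.0005 0.012 0.85;0 0 0 0.001 0.0005 0.014 0.85;0 0 0 0.001 0.0005 0.016 0.85;0 0 0 0.001 0.0005 0.017 0.85;0 0 0 0.001 0.0005 0.017 0.85",
)

```text
time: 21.55
tool_pos: [0.6387, -0.1284, 0.1595]
tcp_rot: [0.256, -0.054, 0.965, 0.013]
force: [-1.5, 0.2, 7.2]
gripper_width: 0.0137
grasp_force: 3.4
```

Run:
```python
from h import *
go((M-.005*MZ,HEAD)); print(rot().inv().apply(sense()["force"]))
```

```text
t 21.6 [ 0.6387 -0.1284  0.1595] w 0.0137 F [-1.5  0.2  7.2] g 3.4
[-0.2  0.2 -0.1] [0.0017 0.0009 0.001 ]
[-2.29318354  0.30721446 -7.00223719]
```

Request:
drive_tool(
  plan="0 0 0 0.0005 0.0005 0.001 0.85;0 0 0 0.0005 0.0005 0.0015 0.85;0 0 0 0.0005 0.0005 0.0015 0.85;0 0 0 0 0 0 0.85;0 0 0 0 0 -0.005 0.85;0 0 0 0 0 -0.02 0.85;0 0 0 0 0 -0.05 0.85;0 0 0 0 0 -0.1 0.85;0 0 0 0.05 0 -0.14 0.85;0 0 0 0.1 0 -0.15 0.85;0 0 0 0.14 0 -0.15 0.85;0 0 0 0.14 0 -0.15 0.85;0 0 0 0.14 0 -0.15 0.85",
)

```text
time: 22.85
tool_pos: [0.4413, -0.1494, 0.2185]
tcp_rot: [0.254, -0.053, 0.966, 0.015]
force: [0.7, -1.2, 1.1]
gripper_width: 0.0137
grasp_force: 0.0
```

Run:
```python
from h import *
go()
a=shot("side","s8"); b=shot("top","t8"); u=proj("side",[M+.01*MZ])[0]; v=proj("top",[M+.01*MZ])[0]
f=lambda im,c:cv2.resize(im[int(c[1])-50:int(c[1])+50,int(c[0])-40:int(c[0])+40,::-1],None,fx=5,fy=5,interpolation=cv2.INTER_CUBIC)
cv2.imwrite("pics/c8.png",np.hstack([f(a,u),f(b,v)]))
h=cv2.cvtColor(b,cv2.COLOR_RGB2HSV)
for m in (((h[...,0]<6)|(h[...,0]>174))&(h[...,1]>190)&(h[...,2]>120),(abs(h[...,0].astype(int)-75)<14)&(h[...,1]>90)&(h[...,2]>80)):
  for c in cv2.findContours(m.astype(np.uint8),cv2.RETR_EXTERNAL,cv2.CHAIN_APPROX_NONE)[0]:
    if cv2.contourArea(c)>150: print([np.round(q,1) for q in cv2.fitEllipse(cv2.convexHull(c))],cv2.boundingRect(c))
```

```text
t 22.9 [ 0.4413 -0.1494  0.2185] w 0.0137 F [ 0.7 -1.2  1.1] g 0.0
[array([438.4, 199.4]), array([23.2, 27.7]), np.float64(60.5)] (425, 187, 27, 25)
[array([537.1, 448.4]), array([47. , 82.8]), np.float64(1.6)] (519, 407, 43, 73)
[array([517.5, 383.1]), array([19.5, 65.2]), np.float64(124.3)] (490, 365, 46, 39)
[array([289.1, 291.9]), array([24.6, 24.9]), np.float64(44.2)] (277, 280, 25, 25)
```

View pics/c8.png

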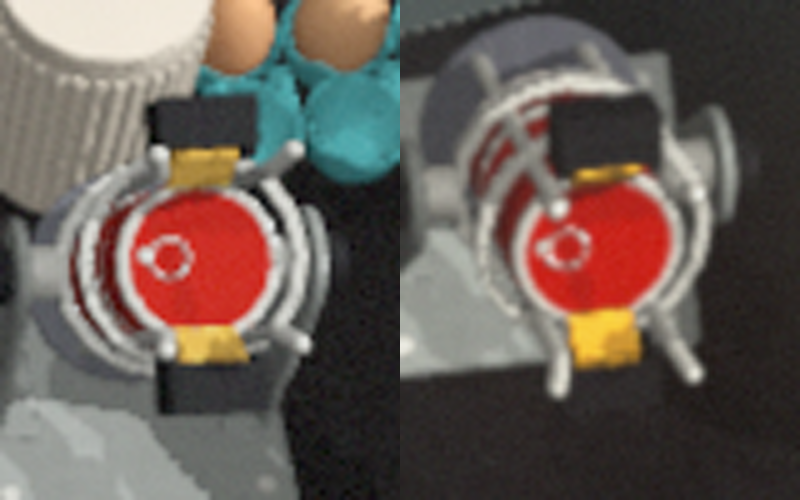

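The second tin (ring pull at the left) lies under both shut catches at the same level as the first did. The green tin has not moved (289,292).

```bash
python3 -c "
from h import *
print(close_job())"
```

```text
the job is handed in; nothing more can be done
None
```

I loaded both red tins into the dispenser, ring-pull ends out and under both shut catches as far as the camera shows, with no sign of ramming (wrist readings while pressing stayed below about 8 N). The green tin has not moved, the arm went nowhere near the garlic or artichoke (not re-measured at the end), and I handed the job in at about 23 s; no verdict came back.

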